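Eject a brass base from its ring nest

TASK

Swing the yellow keeper arm well clear of the ring, then press the blue lever paddle all the way down so that the brass base is pushed up through the ring from below. Take the raised base from above and lay it gently, flat, in the green tray, then push the copper ejector plunger back down through the empty ring so that the nest is ready for the next part. Leave the keeper arm open, and leave the other things on the bench alone.

Things in the scene. Friction and masses are not known exactly. Their poses are not given: they have to be found in the camera images.
- nest: Fixed ejector nest: green plate, dark steel ring on four posts. Origin on the bench under the ring's axis; z up, x from the paddle towards the keeper's pivot (at x = +70 mm). Ring outer diameter 85 mm, bore 65 mm, rim 87 mm high; the base lies on a ledge (opening 52 mm) 22 mm below the rim, its top 6 mm below the rim, out of reach of fingers until raised. Lever pivot at x = -60 mm, 40 mm high.
- keeper (a joint): Yellow keeper arm, bar 14 mm wide, on an upright pivot; lies over the ring 2 mm above the rim and stops the base coming up. Rad: 0 = straight over the ring, pointing to nest -x; + moves its free end towards nest -y (counter-clockwise from above), - towards nest +y; stops at -1.75 and 1.75; clear of the ring beyond about 1.3 either way. Stiff (1 N at the knob), stays where left.
- keeper_knob (a point): Middle of the black upright knob, 16 mm in diameter and 36 mm tall, on the keeper arm, 90 mm from its pivot axis; the point is 117 mm above the bench, half-way up the knob.
- lever (a joint): Ejector lever (see-saw under the ring). 0 = paddle up, plunger down; 0.36 rad = paddle fully down, plunger fully up (21 mm of lift, a stop). Stiff: about 5 N at the paddle; stays where it is left; pushing the plunger down (about 6 N) brings it back to 0 and the paddle up.
- paddle_top (a point): Centre of the top of the blue paddle (44 x 46 mm, 10 mm thick) at the lever's outer end, about 157 mm from the ring's axis towards nest -x; 64 mm above the bench with the paddle up, 28 mm when fully down.
- base_mid (a point): Centre (half-way up) of the loose round brass base: a disc 60 mm in diameter and 16 mm thick, about 0.18 kg, z along its axis. In the nest its centre is 73 mm above the bench; fully raised about 93 mm, then 14 mm of it stands above the rim.
- plunger_top (a point): Centre of the flat copper top (38 mm in diameter) of the ejector plunger on the ring's axis under the base; 64 mm above the bench when down, 85 mm when up.
- green_tray: Fixed open green tray, 160 x 160 mm, 30 mm high, walls and floor 5 mm thick; origin at the centre of its underside, on the bench. It starts empty.
- grey_tray: The same tray in grey, holding a rejected dark steel base of the same size: leave alone.
- reject: Dark steel reject base, 60 mm in diameter, 16 mm thick, in the grey tray; origin under its centre. Not to be moved.
- glue: White bottle with an orange cap, 50 mm in diameter, 120 mm tall; origin under its centre. Not to be moved.
- screw_jar: Glass jar with steel lid, 60 mm in diameter, 70 mm tall; origin under its centre. Not to be moved.
- driver: Screwdriver lying on the bench beyond the nest. Not to be moved.
There are look-alikes about, which are no part of the job. Of the things shaped like the part that bears base_mid, the brass one is meant. Several things look just like the green_tray: the one meant starts farthest from the robot's base.

How it is judged (in metres and radians):
On the way, in this order (a step that is already met when the one before it is completed fails the run):
1. the keeper arm is swung clear of the ring, with the base still down in the nest ((value of joint keeper above 1.1 rad or value of joint keeper below -1.1 rad) and z of base_mid in the frame of nest below 0.078 m), for 0.1 s.
2. the lever is pressed and the base stands raised in the ring (value of joint lever above 0.28 rad and z of base_mid in the frame of nest between 0.087 and 0.097 m and horizontal distance between base_mid and nest below 0.006 m), for 0.2 s.
3. the base lies flat in the green tray, released (x of base_mid in the frame of green_tray between -0.052 and 0.052 m and y of base_mid in the frame of green_tray between -0.052 and 0.052 m and z of base_mid in the frame of green_tray below 0.017 m and angle between base_mid's own z axis and vertical below 0.1 rad and contact force between the fingers and base below 0.1 N), for 0.2 s.
At the end, for the whole second after the job is handed in: The brass base lies flat (within 0.1 rad), still and released on the floor of the green tray; the ejector plunger is back down (lever below 0.1 rad, about 6 mm of plunger lift); the keeper arm is still open (over 0.9 rad either way) (x of base_mid in the frame of green_tray between -0.052 and 0.052 m and y of base_mid in the frame of green_tray between -0.052 and 0.052 m and z of base_mid in the frame of green_tray below 0.017 m and angle between base_mid's own z axis and vertical below 0.1 rad and linear speed of base below 0.03 m/s and value of joint lever below 0.1 rad and (value of joint keeper above 0.9 rad or value of joint keeper below -0.9 rad)); the robot touches nothing.
It fails at once if the base is dropped or thrown (moves faster than 0.7 m/s out of the fingers, a fall of about 25 mm) (linear speed of base above 0.7 m/s and contact force between the fingers and base below 0.1 N).
It fails at once if a bystander (reject base, glue bottle, jar or screwdriver) is moved by more than 30 mm (distance of any of reject, glue, screw_jar, driver from where it was at the start of the episode above 0.03 m).
It also fails if it takes over 72 s, if anything falls off the work surface, if the arm or the gripper's body presses on something with over 40 N, if the wrist force passes 120 N, or if a joint passes its speed limit or range.

ROBOT

A 6-joint arm with a two-finger parallel gripper is mounted at the origin on the work surface. World frame = base frame: x ahead of the robot, y to its left, z up, the work surface at z = 0. Lengths are in m, angles in degrees, forces in N, time in s.
With the tool pointing down it reaches from about 0.4 to 0.825 m from the base axis. Payload 7 kg.
Tool frame: the origin (TCP) lies at the very end of the fingers, on their centre line; the grasp point (between the pads) lies 19 mm behind it (ctrl.pinch_z is the distance from the TCP to the grasp point, in m); z points along the fingers, x is the direction in which the jaws open and shut, and the axes are right-handed (so a half turn about z gives the same grasp; the last joint's range is limited). The gripper opens to 88 mm and grips with 3 to 60 N. Pads are 19 mm wide; open, the fingers measure 130 mm over their backs; the gripper's body (78 mm by 193 mm) begins 47 mm behind the grasp point.
Start: joints at [91.507, 20.546, 0.682, 0, -70.136, -16.507], TCP at [0.175, 0.652, 0.227] pointing down, gripper open.
Joint ranges: [-176.03, 176.03], [-82.01, 121.73], [-58.28, 71.71], [-173.87, 95.51], [-174.79, -0.11], [-173.66, 173.66]. Speed limits (degrees/s): [136.94, 136.94, 172.46, 180, 180, 180].

INTERFACE

Orientations are given as [roll, pitch, yaw] about the fixed x, y, z axes, in that order (R = Rz(yaw) Ry(pitch) Rx(roll)).
In Python, from plant import ctrl gives the robot as it stands.
- The arm moves only by the tool carry_out, never from a script. Its argument "increments" is a list of rows, each a list of 7 numbers: the turn, a rotation vector about the world's x, y, z in degrees, then the shift along the world's x, y, z in mm, then the closure, from 0 (fully open) to 1 (shut). In form: [[ax, ay, az, dx, dy, dz, grip], ...]. A call has 1 to 20 rows; each row is the pose to reach, as a shift and turn from the pose commanded when the call began; what a row does not reach only later rows make up. A row lasts 1/8 s, in which the tool goes at most 62.5 mm and 10.7 degrees, less where a joint would pass 70% of its speed; a pose out of reach is approached as far as the arm can. A call with a gripper value outside its range is refused whole. The fingers move at their own pace and stop on an object; the grip force is fixed at half the most. Time passes only in rows, so rows that repeat a pose let the fingers close. It gives the time, the measured TCP pose, the force and the opening at its end, in the units of the state.
- ctrl.get_obs(): the state, without advancing time (a new reading comes with each control period).
- ctrl.snapshot(name): name is "scene" or "side" or "wrist"; returns a dict with "pixels" (480x640x3 uint8, blue, green, red), "intrinsics" (3x3 intrinsics, pixels), "rvec" (rotation vector, rad) and "tvec" (3), from world to camera coordinates, as OpenCV has them; the wrist camera has in their place "hand_eye" (4x4, takes a point from camera to tool coordinates, whose origin is the TCP and whose axes are the tool frame's). Camera axes: x right, y down, z forward; pixel columns grow to the right and rows downward; lengths in m; the calibration is good to about 2 mm. A picture is of the moment at which its call begins: read the wrist's pose just before it. There is no depth.
- ctrl.close_job(): hands the job in, once; it reports no verdict.
Trained networks look in a picture, given as the dict that the camera call returned (one of the last four; its "shot" number tells which), for a name from the list of things; names that differ only in an ending like _2 or _b are one class to them, and where a whole thing is asked for, a point or a joint stands for the part that bears it (a point fixed in the world has none). Each returns a list of dicts, best first, with "confidence" (0 to 1); they miss things now and then, are a little off and sometimes report something else, mostly with a low value. They report only what shows in the picture. A call takes as long as a camera call. They do not tell look-alikes from the thing itself.
- ctrl.search_frame(picture, label): "centre" ([x, y, z] in m, in world coordinates, good to about 4 mm: the middle of the surface that is visible of it).
- ctrl.outline_of(picture, label): "pixels" (480x640 bool, what is visible of it).
The state is a dict: "clock": time; "joint_pos": joint angles; "qvel": joint speeds; "tau": joint torques, N m; "tool_pos": TCP position; "orientation": TCP orientation; "force": force on the tool from outside, world axes, zero at the start; "moment": the same for the moment, N m; "opening": finger opening in m.
Only numpy, scipy, OpenCV 4.12 (cv2) and the standard library are available. Lean on these libraries where they do the work, as an engineer would, in place of code of your own. Each camera call takes 0.05 s, during which the arm holds its last target. There are 200 camera calls.

## Working session

There is one attempt and no reset: what is moved stays moved. The work goes in short steps, Python scripts to look and compute and a tool call to move; the robot and the scene stay as the last step left them, time stands still between calls to the robot, and variables do not carry over. Pictures are saved under pics/ and viewed, about 8 in all and at most 12, crops included, and the job is handed in when it is done.

Besides the shell and the picture viewer there is one more tool, called after "Request:" as a command line: name --pt "numbers of a row" for each row, then --argument value for the rest. carry_out: Moves the arm, as the interface text tells. Its arguments: {"type":"object","properties":{"increments":{"type":"array"}},"required":["increments"]}

```bash
mkdir -p pics; ls; cat > h.py <<'E'
import numpy as np, cv2
from plant import ctrl
def cam(p):
    return cv2.Rodrigues(np.array(p["rvec"],float))[0], np.array(p["tvec"],float).reshape(3), np.array(p["intrinsics"],float)
def ray(p,uv,z):
    R,t,K=cam(p); d=R.T@np.linalg.solve(K,[uv[0],uv[1],1]); c=-R.T@t
    return c+d*(z-c[2])/d[2]
def proj(p,X):
    return cv2.projectPoints(np.array(X,float).reshape(-1,1,3),np.array(p["rvec"],float),np.array(p["tvec"],float),np.array(p["intrinsics"],float),None)[0].reshape(-1,2)
E
python3 - <<'E'
from h import *
for n in ("scene","side"):
    p=ctrl.snapshot(n); cv2.imwrite(f"pics/{n}0.png",p["pixels"])
    R,t,K=cam(p); print(n,"cam at",(-R.T@t).round(3))
    for l in ("nest","keeper","keeper_knob","paddle_top","base_mid","plunger_top","green_tray","grey_tray","reject","glue","screw_jar","driver"):
        print(l,[(np.round(d["centre"],3).tolist(),round(d["confidence"],2),proj(p,d["centre"]).round().tolist()[0]) for d in ctrl.search_frame(p,l)])
print(ctrl.get_obs())
E
```

```text
pics
scene cam at [1.15  0.148 1.123]
nest [([0.659, 0.009, 0.011], 0.87, [305.0, 307.0]), ([0.629, 0.018, 0.081], 0.69, [313.0, 281.0])]
keeper [([0.66, 0.013, 0.096], 0.94, [307.0, 291.0])]
keeper_knob [([0.658, 0.008, 0.096], 0.9, [305.0, 289.0])]
paddle_top [([0.494, -0.024, 0.061], 0.85, [310.0, 228.0])]
base_mid [([0.635, 0.019, 0.08], 0.96, [313.0, 284.0]), ([0.815, 0.073, 0.015], 0.74, [316.0, 384.0]), ([0.693, -0.133, 0.014], 0.61, [237.0, 305.0])]
plunger_top [([0.496, -0.02, 0.062], 0.42, [312.0, 229.0])]
green_tray [([0.517, 0.354, 0.004], 0.8, [474.0, 288.0]), ([0.29, 0.359, 0.005], 0.74, [486.0, 206.0])]
grey_tray [([0.503, -0.349, 0.005], 0.61, [176.0, 215.0])]
reject [([0.66, 0.009, 0.093], 0.63, [305.0, 291.0])]
glue []
screw_jar [([0.725, 0.27, 0.071], 0.8, [427.0, 356.0])]
driver [([0.812, -0.036, 0.021], 0.81, [264.0, 368.0]), ([0.725, 0.268, 0.068], 0.54, [425.0, 356.0])]
side cam at [-0.101 -0.726  0.904]
nest [([0.601, -0.016, 0.028], 0.62, [342.0, 261.0])]
keeper [([0.632, -0.007, 0.096], 0.7, [349.0, 232.0])]
keeper_knob [([0.633, -0.007, 0.099], 0.73, [349.0
[... 946 characters left out ...]
), ([0.63, 0.018, 0.079], 0.33, [341.0, 233.0])]
{'clock': 1.3, 'joint_pos': array([ 9.15068261e+01,  2.05460723e+01,  6.81656837e-01, -2.43444733e-03,
       -7.01365864e+01, -1.65058723e+01]), 'qvel': array([ 0.00946598, -0.07748405, -0.06098452, -0.00474836, -0.04091576,
       -0.02056471]), 'tau': array([-1.07727526e-03, -5.82393837e+01,  2.93296283e+01,  7.00277254e+00,
        1.24080526e-02, -1.51790636e-05]), 'tool_pos': array([0.17470125, 0.65196333, 0.22655453]), 'orientation': array([ 1.79998089e+02, -1.61109008e-03, -1.04999873e+02]), 'force': array([ 0.75850976, -0.39429969, -0.03546265]), 'moment': array([-0.02312898,  0.01529545, -0.01809837]), 'opening': 0.08727749550929388}
```

View scene.

```bash
python3 - <<'E'
import cv2,numpy as np
a=cv2.imread("pics/scene0.png"); b=cv2.imread("pics/side0.png")
c=cv2.resize(a[200:420,210:360],None,fx=2.7,fy=2.7,interpolation=cv2.INTER_CUBIC)
d=cv2.resize(b[180:330,270:420],(395,395),interpolation=cv2.INTER_CUBIC)
o=np.zeros((594,800,3),np.uint8); o[:c.shape[0],:c.shape[1]]=c[:594]; o[:395,405:]=d
cv2.imwrite("pics/crop0.png",o)
E
```

```text
(no output)
```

View pics/scene0.png

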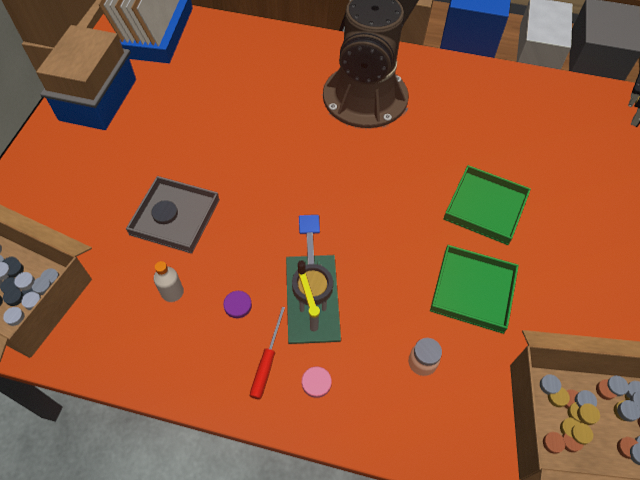

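View pics/crop0.png

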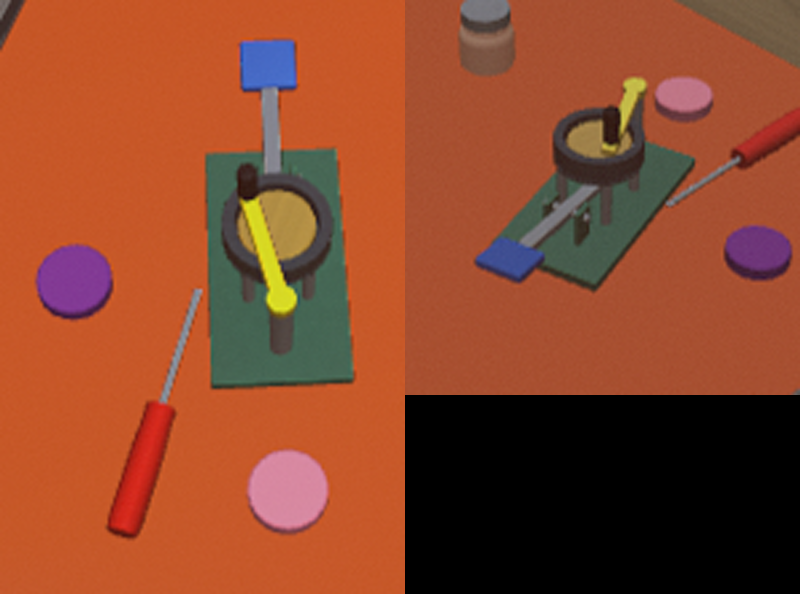

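```bash
python3 - <<'E'
from h import *
a=ctrl.snapshot("scene"); b=ctrl.snapshot("side")
f=lambda uv:(210+uv[0]/2.7,200+uv[1]/2.7)
g=lambda uv:(270+uv[0]*150/395,180+uv[1]*150/395) 
print("ring", ray(a,f((277,226)),.087), ray(b,g((598-405,144)),.087))
print("paddle", ray(a,f((268,65)),.064), ray(b,g((510-405,259)),.064))
print("pivot", ray(a,f((281,299)),.105), ray(b,g((635-405,87)),.105))
print("knob mid", ray(a,f((248,182)),.117), ray(b,g((611-405,127)),.117))
for p in (a,b):
  for l in ("green_tray","keeper","paddle_top"):
    for d in ctrl.outline_of(p,l)[:2]:
      m=d["pixels"].astype(np.uint8); ys,xs=np.nonzero(m); r=cv2.minAreaRect(np.c_[xs,ys].astype(np.float32))
      z={"green_tray":.03,"keeper":.1,"paddle_top":.064}[l]
      print(l,round(d["confidence"],2),xs.mean().round(),ys.mean().round(),[ray(p,q,z)[:2].round(3).tolist() for q in cv2.approxPolyDP(cv2.convexHull(np.c_[xs,ys].astype(np.int32)),5,True).reshape(-1,2).astype(float)])
E
```

```text
ring [0.63806334 0.01892297 0.087     ] [0.62335236 0.00267101 0.087     ]
paddle [ 0.48505583 -0.02849648  0.064     ] [ 0.47982407 -0.03829182  0.064     ]
pivot [0.70332252 0.03883721 0.105     ] [0.69211297 0.02430272 0.105     ]
knob mid [ 0.62280373 -0.00753995  0.117     ] [ 0.62206153 -0.01457135  0.117     ]
green_tray 0.88 475.0 289.0 [[0.451, 0.436], [0.618, 0.419], [0.607, 0.268], [0.439, 0.282]]
green_tray 0.67 487.0 204.0 [[0.229, 0.452], [0.402, 0.412], [0.368, 0.263], [0.197, 0.297]]
keeper 0.68 307.0 289.0 [[0.71, 0.047], [0.708, 0.03], [0.633, -0.013], [0.598, -0.016]]
paddle_top 0.74 309.0 231.0 [[0.455, -0.019], [0.58, -0.002], [0.476, -0.057]]
green_tray 0.85 152.0 251.0 [[0.333, 0.228], [0.189, 0.266], [0.228, 0.441], [0.38, 0.409]]
green_tray 0.79 228.0 215.0 [[0.572, 0.235], [0.42, 0.245], [0.447, 0.427], [0.604, 0.421]]
keeper 0.64 352.0 224.0 [[0.709, 0.035], [0.605, -0.025], [0.649, 0.024]]
paddle_top 0.85 317.0 272.0 [[0.596, -0.022], [0.466, -0.064], [0.455, -0.023]]
```

Candidates for the base: brass in the ring (313,283), purple disc (237,304), pink disc (316,382) and dark reject (165,212). I choose the brass one in the ring. For the trays, (475,288) is farther from the base than (487,205), so the former is meant. The keeper is already slightly towards nest -y (image left), so I'll open it further that way.

Request:
carry_out --pt "0 0 -4 10 -16 5 0" --pt "0 0 -12 40 -60 20 0" --pt "0 0 -21 75 -112 35 0" --pt "0 0 -31 110 -165 50 0" --pt "0 0 -41 145 -218 60 0" --pt "0 0 -51 180 -272 70 0" --pt "0 0 -61 215 -325 80 0" --pt "0 0 -71 250 -380 90 0" --pt "0 0 -81 285 -434 93 0" --pt "0 0 -91 315 -485 93 0" --pt "0 0 -101 345 -534 93 0" --pt "0 0 -111 375 -580 93 0" --pt "0 0 -120 400 -618 93 0" --pt "0 0 -128 417 -640 93 0" --pt "0 0 -133 423 -650 93 0" --pt "0 0 -135 425 -652 93 0" --pt "0 0 -135 425 -652 93 0"

```text
clock: 3.82
tool_pos: [0.5996, 0.0002, 0.3196]
orientation: [180.0, -0.0, 120.1]
force: [-0.7, 0.4, 0.4]
opening: 0.0879
```

```bash
cat >> h.py <<'E'
from scipy.spatial.transform import Rotation as Ro
def wrist():
    o=ctrl.get_obs(); p=ctrl.snapshot("wrist")
    T=np.eye(4); T[:3,:3]=Ro.from_euler("xyz",o["orientation"],degrees=True).as_matrix(); T[:3,3]=o["tool_pos"]
    W=np.linalg.inv(T@np.array(p["hand_eye"])); p["rvec"]=cv2.Rodrigues(W[:3,:3])[0]; p["tvec"]=W[:3,3]
    return o,p
E
python3 - <<'E'
from h import *
o,p=wrist(); cv2.imwrite("pics/w1.png",p["pixels"])
print(o["clock"],o["tool_pos"],o["orientation"],o["joint_pos"].round(1),o["force"])
print(np.array(p["hand_eye"]).round(3)); R,t,K=cam(p); print("cam",-R.T@t,K[0,0])
for l in ("nest","keeper","keeper_knob","paddle_top","base_mid"):
    print(l,[(np.round(d["centre"],3).tolist(),round(d["confidence"],2),proj(p,d["centre"]).round().tolist()[0]) for d in ctrl.search_frame(p,l)])
E
```

```text
3.825 [5.99598578e-01 1.79120455e-04 3.19572905e-01] [ 1.79998767e+02 -4.36753928e-03  1.20057318e+02] [ 18.7  10.9  -0.5  -0.  -78.6 -78.6] [-0.72421316  0.37781167  0.35121286]
[[ 1.    -0.     0.    -0.   ]
 [ 0.     0.961  0.276 -0.074]
 [-0.001 -0.276  0.961 -0.157]
 [ 0.     0.     0.     1.   ]]
cam [ 0.53577997 -0.03729373  0.47700707] 394.0265916321827
nest [([0.59, -0.005, 0.015], 0.61, [314.0, 179.0])]
keeper [([0.658, 0.013, 0.098], 0.84, [295.0, 257.0])]
keeper_knob [([0.664, 0.009, 0.097], 0.86, [289.0, 260.0])]
paddle_top [([0.488, -0.024, 0.062], 0.78, [348.0, 87.0])]
base_mid [([0.682, -0.138, 0.018], 0.75, [176.0, 191.0]), ([0.625, 0.021, 0.082], 0.7, [318.0, 230.0]), ([0.822, 0.08, 0.012], 0.65, [282.0, 359.0]), ([0.489, 0.32, 0.009], 0.26, [581.0, 239.0])]
```

View pics/w1.png

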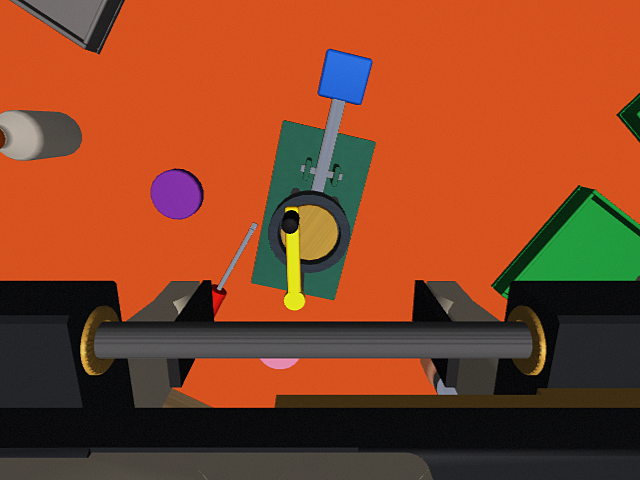

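```bash
cat > m.py <<'E'
from h import *
o,p=wrist(); g=cv2.cvtColor(p["pixels"],cv2.COLOR_BGR2HSV)
def blob(lo,hi,box):
    m=cv2.inRange(g,lo,hi); k=np.zeros_like(m); x0,y0,x1,y1=box; k[y0:y1,x0:x1]=m[y0:y1,x0:x1]; ys,xs=np.nonzero(k); return xs.mean(),ys.mean(),len(xs)
E
python3 - <<'E'
from m import *
print("ring",ray(p,(309,231),.087)); print("ring ext x",ray(p,(268,231),.087),ray(p,(350,231),.087))
print("pivot",ray(p,(294,300),.1)); print("knobtop",ray(p,(291,215),.135),"knobmid",ray(p,(290,221),.117))
b=blob((100,100,60),(125,255,255),(300,30,400,120)); print(b,"paddle",ray(p,b[:2],.064), ray(p,(345,77),.064))
r=ray(p,(309,231),.087); pd=ray(p,b[:2],.064); d=(r-pd)[:2]; print(np.hypot(*d),np.degrees(np.arctan2(d[1],d[0])))
E
```

```text
ring [0.62965401 0.01313583 0.087     ]
ring ext x [ 0.65072151 -0.02328776  0.087     ] [0.60858417 0.04956347 0.087     ]
pivot [0.69912752 0.03514339 0.1       ]
knobtop [ 0.61332194 -0.01425414  0.135     ] knobmid [ 0.62292561 -0.01105084  0.117     ]
(np.float64(344.14030261348006), np.float64(76.16735442457588), 2181) paddle [ 0.48212107 -0.03234111  0.064     ] [ 0.48234796 -0.03121977  0.064     ]
0.15438303846645415 17.131881976560692
```

Request:
carry_out --pt "0 0 0 5 -3 -10 0.6" --pt "0 0 0 12 -7 -40 0.6" --pt "0 0 0 18 -10 -80 0.6" --pt "0 0 0 20 -11 -120 0.6" --pt "0 0 0 20 -11 -145 0.6" --pt "0 0 0 20 -11 -160 0.6" --pt "0 0 0 20 -11 -160 0.6"

```text
clock: 5.05
tool_pos: [0.6193, -0.0112, 0.1584]
orientation: [-179.9, -0.0, 120.0]
force: [-1.2, 1.4, 1.2]
opening: 0.0355
```

```bash
python3 - <<'E'
from h import *
o,p=wrist(); cv2.imwrite("pics/w2.png",p["pixels"]); print(o["tool_pos"],o["opening"])
E
```

```text
[ 0.61927782 -0.0112146   0.1584482 ] 0.03547627029988415
```

View pics/w2.png

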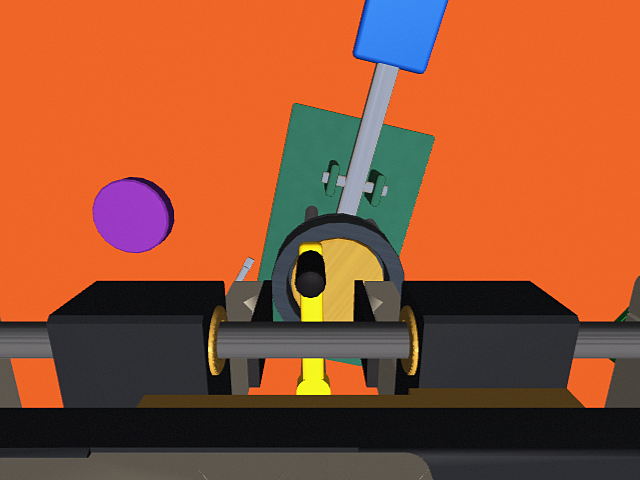

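The knob sits at about (311,285), centred between the fingers (269–355). I'll go down around it and swing it along the arc.

Request:
carry_out --pt "0 0 0 0 0 -15 0.6" --pt "0 0 0 0 0 -40 0.6" --pt "0 0 0 0 0 -51 0.6" --pt "0 0 0 0 0 -51 0.6" --pt "0 0 4 3 -5 -51 0.6" --pt "0 0 8 7 -10 -51 0.6" --pt "0 0 16 15 -20 -51 0.6" --pt "0 0 24 25 -28 -51 0.6" --pt "0 0 32 36 -34 -51 0.6" --pt "0 0 40 47 -40 -51 0.6" --pt "0 0 48 59 -43 -51 0.6" --pt "0 0 56 72 -45 -51 0.6" --pt "0 0 64 84 -45 -51 0.6" --pt "0 0 72 97 -43 -51 0.6" --pt "0 0 78 106 -41 -51 0.6" --pt "0 0 78 106 -41 -51 0.6" --pt "0 0 78 106 -41 -51 0.6"

```text
clock: 7.22
tool_pos: [0.7257, -0.0521, 0.1091]
orientation: [-180.0, 0.0, -162.1]
force: [0.1, 0.4, 0.1]
opening: 0.0351
```

```bash
python3 - <<'E'
from h import *
o=ctrl.get_obs(); p=ctrl.snapshot("scene"); cv2.imwrite("pics/s3.png",cv2.resize(p["pixels"][190:400,210:410],None,fx=2.8,fy=2.8)); print(o["tool_pos"],o["orientation"],o["force"],o["joint_pos"])
E
```

```text
[ 0.72567136 -0.05205454  0.10906329] [-1.79994046e+02  3.09032089e-02 -1.62130886e+02] [0.06293272 0.36222434 0.14349711] [ 1.11838185e+01  2.99849297e+01 -1.55524754e-01  2.67913643e-03
 -5.98281593e+01  6.68394777e+00]
```

View pics/s3.png

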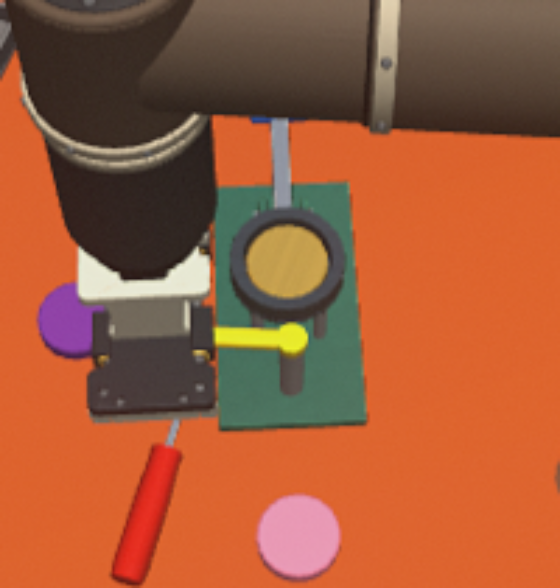

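The keeper bar now points sideways (image left) from its pivot at (290,340), about 85° open. The ring and brass base at (287,262) are clear. Next I'll raise the tool, go to the paddle and close the fingers.

Request:
carry_out --pt "0 0 0 0 0 20 0.6" --pt "0 0 0 0 0 60 0.6" --pt "0 0 -6 -20 2 90 0.8" --pt "0 0 -16 -60 6 95 1" --pt "0 0 -26 -105 10 95 1" --pt "0 0 -36 -145 13 95 1" --pt "0 0 -46 -185 16 90 1" --pt "0 0 -56 -215 18 80 1" --pt "0 0 -66 -235 19 60 1" --pt "0 0 -76 -244 20 40 1" --pt "0 0 -86 -244 20 20 1" --pt "0 0 -91 -244 20 0 1" --pt "0 0 -91 -244 20 -20 1" --pt "0 0 -91 -244 20 -20 1"

```text
clock: 9.02
tool_pos: [0.4806, -0.0324, 0.0878]
orientation: [-179.9, -0.0, 106.9]
force: [-0.3, -0.2, 0.9]
opening: 0.0003
```

```bash
python3 - <<'E'
from h import *
o,p=wrist(); cv2.imwrite("pics/w4.png",p["pixels"]); print(o["tool_pos"],o["orientation"],o["force"])
b=[d for d in ctrl.search_frame(p,"paddle_top")]; print(b); print(proj(p,[o["tool_pos"]]))
E
```

```text
[ 0.4805634  -0.03239479  0.08782245] [-1.79868829e+02 -1.16398138e-03  1.06938411e+02] [-0.28658328 -0.18182598  0.93098994]
[]
[[313.33762039 299.71207214]]
```

View pics/w4.png

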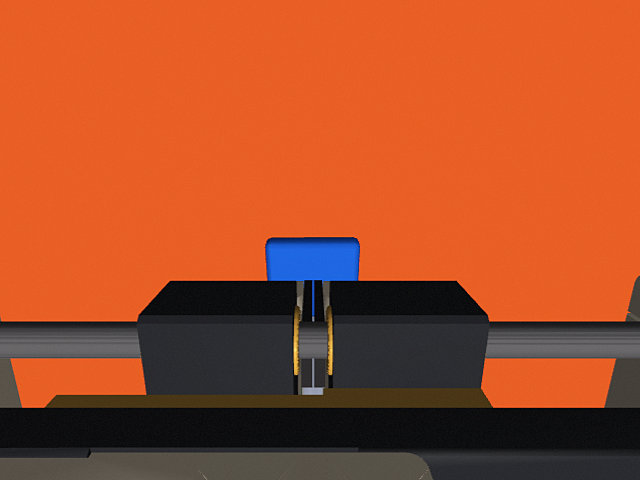

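The paddle (266–359 px wide) is centred under the closed fingers. Pressing.

Request:
carry_out --pt "0 0 0 0 0 -10 1" --pt "0 0 0 0 0 -20 1" --pt "0 0 0 0 0 -26 1" --pt "0 0 0 0 0 -31 1" --pt "0 0 0 0 0 -36 1" --pt "0 0 0 0 0 -41 1" --pt "0 0 0 0 0 -46 1" --pt "0 0 0 0 0 -50 1" --pt "0 0 0 0 0 -54 1" --pt "0 0 0 0 0 -56 1" --pt "0 0 0 0 0 -56 1"

```text
clock: 10.5
tool_pos: [0.4821, -0.0319, 0.0324]
orientation: [180.0, -0.0, 107.0]
force: [-0.1, -0.3, 0.6]
opening: 0.0005
```

Request:
carry_out --pt "0 0 0 0 0 -2 1" --pt "0 0 0 0 0 -4 1" --pt "0 0 0 0 0 -5 1" --pt "0 0 0 0 0 -6 1" --pt "0 0 0 0 0 -6 1"

```text
clock: 11.12
tool_pos: [0.4827, -0.0318, 0.0289]
orientation: [179.9, 0.0, 107.1]
force: [-10.1, 0.9, 32.9]
opening: 0.0008
```

```bash
python3 - <<'E'
from h import *
p=ctrl.snapshot("side"); cv2.imwrite("pics/d5.png",cv2.resize(p["pixels"][170:320,260:410],None,fx=3.6,fy=3.6,interpolation=cv2.INTER_CUBIC))
print([(d["centre"],d["confidence"]) for d in ctrl.search_frame(p,"base_mid")])
E
```

```text
[([0.6762, -0.1442, 0.0131], 0.66), ([0.8086, 0.0666, 0.0119], 0.55)]
```

View pics/d5.png

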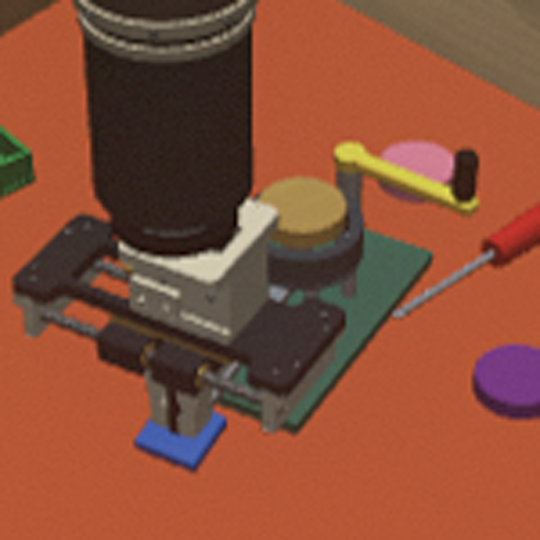

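The force rose to 33 N at z 29 mm, so the lever is at its stop, and the picture shows the brass disc standing proud of the ring. Now I'll go above the ring with the gripper open.

Request:
carry_out --pt "0 0 0 0 0 5 1" --pt "0 0 0 0 0 30 1" --pt "0 0 0 0 0 80 0.5" --pt "0 0 0 5 2 130 0" --pt "0 0 0 30 10 170 0" --pt "0 0 0 65 20 190 0" --pt "0 0 0 95 30 194 0" --pt "0 0 0 105 33 194 0" --pt "0 0 0 109 34 194 0" --pt "0 0 0 109 34 194 0"

```text
clock: 12.48
tool_pos: [0.5902, 0.0018, 0.2201]
orientation: [-180.0, -0.0, 107.0]
force: [0.4, 0.1, -0.3]
opening: 0.0746
```

```bash
python3 - <<'E'
from h import *
o,p=wrist(); cv2.imwrite("pics/w6.png",p["pixels"]); print(o["tool_pos"],o["orientation"],o["force"])
print([(d["centre"],d["confidence"]) for d in ctrl.search_frame(p,"base_mid")]); 
for d in ctrl.outline_of(p,"base_mid"):
    ys,xs=np.nonzero(d["pixels"]); print(d["confidence"],xs.min(),xs.max(),ys.min(),ys.max(),len(xs))
print("expected top", proj(p,[[.630,.0135,.101]]))
g=cv2.cvtColor(p["pixels"],cv2.COLOR_BGR2HSV); m=cv2.inRange(g,(15,90,80),(24,255,255)); n,l,s,c=cv2.connectedComponentsWithStats(m)
for i in np.argsort(-s[1:,4])[:3]+1: print(s[i],c[i],ray(p,c[i],.101))
E
```

```text
[0.59018013 0.00181111 0.22008585] [-1.79954039e+02 -5.96046154e-03  1.06994360e+02] [ 0.43804938  0.10216444 -0.34951709]
[([0.7821, 0.061, 0.0083], 0.95), ([0.631, 0.015, 0.1041], 0.8), ([0.6802, -0.1371, 0.0153], 0.74)]
0.86 117 181 227 286 2979
0.85 292 334 380 393 452
0.55 274 351 244 319 4708
expected top [[312.39167102 282.36184749]]
[ 273  248   79   74 4527] [312.49790148 284.46896399] [0.63161751 0.0140773  0.101     ]
[111 311  22  64 519] [117.85549133 345.5973025 ] [ 0.72658846 -0.11828814  0.101     ]
[498 311  17  64 389] [508.71979434 345.40616967] [0.63605405 0.17817201 0.101     ]
```

View pics/w6.png

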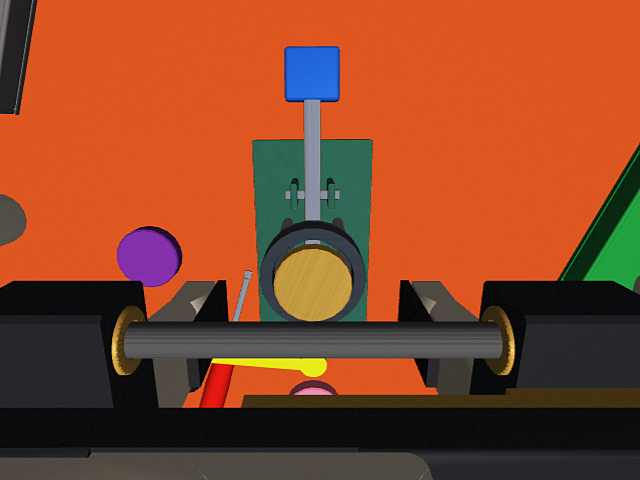

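Raised brass disc at (312,284), on the ring axis within 2 mm. Descending and gripping.

Request:
carry_out --pt "0 0 0 10 3 -5 0" --pt "0 0 0 30 9 -20 0" --pt "0 0 0 40 12 -45 0" --pt "0 0 0 41 12 -75 0" --pt "0 0 0 41 12 -100 0" --pt "0 0 0 41 12 -118 0" --pt "0 0 0 41 12 -126 0" --pt "0 0 0 41 12 -129 0" --pt "0 0 0 41 12 -129 0" --pt "0 0 0 41 12 -129 0.2" --pt "0 0 0 41 12 -129 0.5" --pt "0 0 0 41 12 -129 0.6" --pt "0 0 0 41 12 -129 0.6" --pt "0 0 0 41 12 -129 0.6"

```text
clock: 14.38
tool_pos: [0.6318, 0.014, 0.0918]
orientation: [180.0, 0.0, 107.0]
force: [-0.6, 0.2, 1.6]
opening: 0.0586
```

Request:
carry_out --pt "0 0 0 0 0 3 0.7" --pt "0 0 0 0 0 12 0.7" --pt "0 0 0 0 0 30 0.7" --pt "0 0 0 0 0 55 0.7" --pt "0 0 0 0 0 80 0.7" --pt "0 0 -1 -2 5 100 0.7" --pt "0 0 -3 -8 25 110 0.7" --pt "0 0 -5 -20 60 115 0.7" --pt "0 0 -8 -35 105 115 0.7" --pt "0 0 -11 -50 150 115 0.7" --pt "0 0 -14 -64 195 115 0.7" --pt "0 0 -17 -77 240 115 0.7" --pt "0 0 -19 -87 270 115 0.7" --pt "0 0 -20 -94 290 115 0.7" --pt "0 0 -20 -97 298 115 0.7" --pt "0 0 -20 -97 298 115 0.7" --pt "0 0 -20 -97 298 115 0.7"

```text
clock: 16.5
tool_pos: [0.535, 0.3112, 0.2069]
orientation: [180.0, -0.0, 87.0]
force: [-0.3, -0.2, -1.3]
opening: 0.0584
```

```bash
python3 - <<'E'
from h import *
o,p=wrist(); cv2.imwrite("pics/w7.png",p["pixels"]); print(o["tool_pos"],o["orientation"],o["force"],o["opening"])
print([(d["centre"],d["confidence"]) for d in ctrl.search_frame(p,"green_tray")])
s=ctrl.snapshot("scene"); cv2.imwrite("pics/s7.png",s["pixels"])
E
```

```text
[0.53495535 0.31123601 0.20690371] [ 1.79990329e+02 -3.08893135e-03  8.69772996e+01] [-0.31602091 -0.16933663 -1.31371924] 0.05837159672311568
[([0.5051, 0.3616, 0.01], 0.84), ([0.3734, 0.3894, 0.0158], 0.61), ([0.5232, 0.3109, 0.2175], 0.59), ([0.6874, 0.2671, 0.0441], 0.36)]
```

View pics/w7.png

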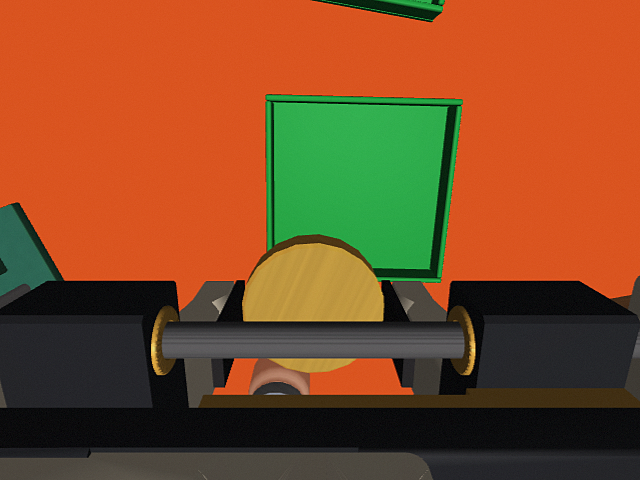

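```bash
python3 - <<'E'
from h import *
o,p=wrist()
A,B,C=[ray(p,q,.03)[:2] for q in ((267,96),(461,101),(441,281))]
print(A,B,C,np.linalg.norm(A-B),np.linalg.norm(B-C),"centre",(A+C)/2, np.degrees(np.arctan2(*(B-A)[::-1])))
print("base under tool top", proj(p,[o["tool_pos"]+[0,0,.01]]))
E
```

```text
[0.43831581 0.27982559] [0.45043556 0.4350737 ] [0.60554982 0.42465697] 0.15572046766767256 0.15546362873394454 centre [0.52193281 0.35224128] 85.53614444208229
base under tool top [[312.82717209 310.09788713]]
```

Request:
carry_out --pt "0 0 0 -3 10 -5 0.7" --pt "0 0 0 -9 28 -25 0.7" --pt "0 0 0 -13 39 -55 0.7" --pt "0 0 0 -13 41 -90 0.7" --pt "0 0 0 -13 41 -125 0.7" --pt "0 0 0 -13 41 -155 0.7" --pt "0 0 0 -13 41 -175 0.7" --pt "0 0 0 -13 41 -185 0.7" --pt "0 0 0 -13 41 -190 0.7" --pt "0 0 0 -13 41 -192 0.7" --pt "0 0 0 -13 41 -194 0.7" --pt "0 0 0 -13 41 -194 0.7"

```text
clock: 18.2
tool_pos: [0.5219, 0.3531, 0.013]
orientation: [180.0, -0.0, 87.0]
force: [-0.2, -0.5, -0.2]
opening: 0.0584
```

Request:
carry_out --pt "0 0 0 0 0 -0.5 0.7" --pt "0 0 0 0 0 -1 0.7" --pt "0 0 0 0 0 -1 0.7"

```text
clock: 18.58
tool_pos: [0.5217, 0.353, 0.0116]
orientation: [180.0, -0.0, 87.0]
force: [-0.5, 0.2, -1.6]
opening: 0.0586
```

Request:
carry_out --pt "0 0 0 0 0 -0.5 0.7" --pt "0 0 0 0 0 -1 0.7" --pt "0 0 0 0 0 -1.5 0.7" --pt "0 0 0 0 0 -1.5 0.7"

```text
clock: 19.08
tool_pos: [0.5218, 0.353, 0.0113]
orientation: [180.0, -0.0, 87.0]
force: [-3.6, -1.3, 9.5]
opening: 0.0588
```

Contact: +9.5 N. Releasing, holding a moment, then going up.

Request:
carry_out --pt "0 0 0 0 0 0.5 0.3" --pt "0 0 0 0 0 0.5 0.12" --pt "0 0 0 0 0 0.5 0.12" --pt "0 0 0 0 0 0.5 0.12" --pt "0 0 0 0 0 5 0.12" --pt "0 0 0 0 0 20 0.12" --pt "0 0 0 0 0 50 0.12" --pt "0 0 0 0 0 95 0.12" --pt "0 0 0 0 0 150 0.12" --pt "0 0 0 0 0 190 0.12" --pt "0 0 0 10 -30 205 0.4" --pt "0 0 0 10 -40 205 1" --pt "0 0 0 10 -40 205 1"

```text
clock: 20.7
tool_pos: [0.5314, 0.3123, 0.2154]
orientation: [-180.0, -0.0, 86.9]
force: [-0.4, 0.7, -0.1]
opening: 0.053
```

```bash
python3 - <<'E'
from h import *
o,p=wrist(); a=p["pixels"]; print(o["tool_pos"],o["opening"])
s=ctrl.snapshot("side"); cv2.imwrite("pics/w8.png",np.hstack([cv2.resize(a,(400,300)),cv2.resize(s["pixels"][140:320,140:440],(400,240))[:300] if 0 else cv2.copyMakeBorder(cv2.resize(s["pixels"][140:320,140:440],(400,240)),0,60,0,0,0)]))
print([(d["centre"],d["confidence"]) for d in ctrl.search_frame(p,"base_mid")])
E
```

```text
[0.53143665 0.31229389 0.21537463] 0.05298625512837158
[([0.5236, 0.3532, 0.0215], 0.94)]
```

View pics/w8.png

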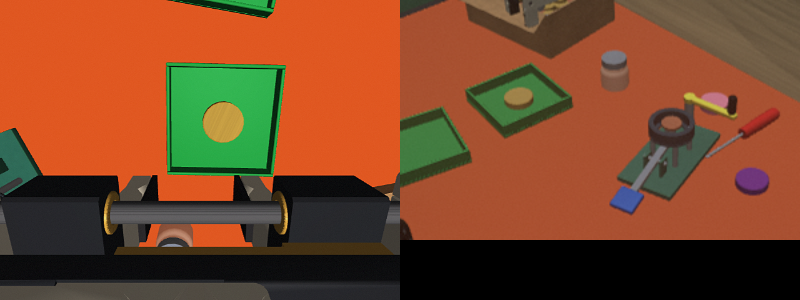

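The base lies flat in the middle of the far green tray, and the copper plunger shows in the empty ring. I'll return above the ring with the fingers closed.

Request:
carry_out --pt "0 0 1 3 -10 0 1" --pt "0 0 4 15 -45 0 1" --pt "0 0 7 30 -90 0 1" --pt "0 0 10 46 -138 0 1" --pt "0 0 13 62 -186 0 1" --pt "0 0 16 77 -232 0 1" --pt "0 0 18 88 -266 0 1" --pt "0 0 20 96 -288 -10 1" --pt "0 0 20 99 -298 -35 1" --pt "0 0 20 99 -298 -70 1" --pt "0 0 20 99 -298 -95 1" --pt "0 0 20 99 -298 -100 1" --pt "0 0 20 99 -298 -100 1"

```text
clock: 22.48
tool_pos: [0.631, 0.0149, 0.1153]
orientation: [-180.0, 0.0, 107.0]
force: [0.6, -0.3, 0.5]
opening: 0.0006
```

Request:
carry_out --pt "0 0 0 0 -1 -12 1" --pt "0 0 0 0 -1 -24 1" --pt "0 0 0 0 -1 -29 1" --pt "0 0 0 0 -1 -33 1" --pt "0 0 0 0 -1 -37 1" --pt "0 0 0 0 -1 -41 1" --pt "0 0 0 0 -1 -45 1" --pt "0 0 0 0 -1 -48 1" --pt "0 0 0 0 -1 -50 1" --pt "0 0 0 0 -1 -50 1"

```text
clock: 23.72
tool_pos: [0.6306, 0.0139, 0.0652]
orientation: [-180.0, 0.0, 107.0]
force: [0.1, 0.5, 1.2]
opening: 0.0008
```

Request:
carry_out --pt "0 0 0 0 0 -1 1" --pt "0 0 0 0 0 -2 1" --pt "0 0 0 0 0 -3 1" --pt "0 0 0 0 0 -3 1"

```text
clock: 24.22
tool_pos: [0.6309, 0.014, 0.0641]
orientation: [179.9, 0.0, 107.0]
force: [-8.2, 1.2, 18.5]
opening: 0.0007
```

At the stop (18.5 N at z 64 mm, the plunger-down height). I'll lift straight up, then clear to the side.

Request:
carry_out --pt "0 0 0 0 0 3 1" --pt "0 0 0 0 0 15 1" --pt "0 0 0 0 0 45 1" --pt "0 0 0 0 0 90 1" --pt "0 0 0 0 0 140 1" --pt "0 0 0 -20 10 180 1" --pt "0 0 0 -50 40 205 1" --pt "0 0 0 -80 75 210 1" --pt "0 0 0 -95 95 210 1" --pt "0 0 0 -100 100 210 1" --pt "0 0 0 -100 100 210 1"

```text
clock: 25.6
tool_pos: [0.5308, 0.114, 0.2724]
orientation: [180.0, 0.0, 107.0]
force: [0.8, -0.0, 0.2]
opening: 0.0005
```

```bash
python3 - <<'E'
from h import *
s=ctrl.snapshot("side"); a=ctrl.snapshot("scene"); print(ctrl.get_obs()["tool_pos"])
cv2.imwrite("pics/f9.png",np.hstack([cv2.resize(s["pixels"][150:330,200:440],(400,300)),cv2.resize(a["pixels"][180:420,210:530],(400,300))]))
for p in (s,a): print([(d["centre"],d["confidence"]) for d in ctrl.search_frame(p,"base_mid")],[(d["centre"],d["confidence"]) for d in ctrl.search_frame(p,"paddle_top")])
E
```

```text
[0.53114906 0.11352463 0.27197529]
[([0.6733, -0.1451, 0.0117], 0.8), ([0.519, 0.341, 0.019], 0.64), ([0.611, -0.0133, 0.0443], 0.22)] [([0.4987, -0.0243, 0.0605], 0.59), ([0.6992, 0.252, 0.0422], 0.57)]
[([0.6907, -0.1334, 0.0144], 0.93), ([0.5279, 0.3502, 0.0236], 0.85), ([0.8154, 0.0748, 0.017], 0.73)] [([0.4934, -0.0273, 0.06], 0.81)]
```

View pics/f9.png

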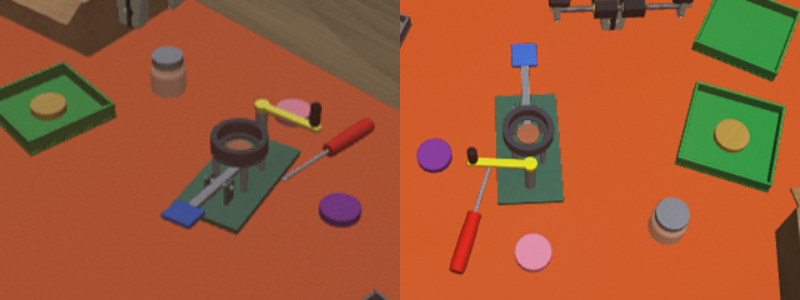

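The paddle is back up (about 60 mm), the plunger is down in the ring, the keeper is open, the base is flat in the tray and the bystanders are where they were. Handing in.

```bash
python3 -c "
from plant import ctrl
print(ctrl.close_job())"
```

```text
the job is handed in; nothing more can be done
None
```

The job is done and handed in at about 26 s of the 72 s allowed; no verdict is reported.

- **Keeper:** I swung it about 85° open, towards nest -y.
- **Lever:** I pressed the paddle to its stop, with 33 N at 29 mm height. The brass base then stood raised, within about 2 mm of the ring axis.
- **Base:** I gripped it at an opening of 58.6 mm and lowered it to floor contact at 9.5 N in the farther green tray. I released it there near the tray's centre.
- **Plunger:** I pushed it down through the empty ring to its stop, with 18.5 N at 64 mm.

**Last checks:** in the final pictures the base lies flat in the tray and the keeper is still open. The paddle is back up at about 60 mm, the plunger is down, and the arm is clear of everything. The jar and screwdriver look untouched; I did not look at the reject or the glue bottle again at the end, but the arm never went near them.

**Disagreements:**
- My first side-camera points, picked by eye, were about 15 mm off the other views. I used the wrist camera instead.
- The networks' paddle centre was about 10 mm off my own estimate, and they sometimes reported the purple and pink discs as the base. I went by colour in the pictures.

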